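# Fit the tailstock to the bench lathe

## Robot

A 6-joint arm with a two-finger parallel gripper is mounted at the origin on the work surface. World frame = base frame: x ahead of the robot, y to its left, z up, the work surface at z = 0. Lengths are in m, angles in rad, forces in N, time in s.
With the tool pointing down it reaches from about 0.275 to 0.75 m from the base axis. Payload 10.2 kg.
Tool frame: the origin (TCP) lies on the centre line of the jaws, within the pads' length; the fingertips stand 22 mm ahead of it and the grasp point (between the pads) lies 3 mm ahead of it; z points along the fingers, y is the line along which they close (so a half turn about z gives the same grasp; the last joint's range is limited). The gripper opens to 88 mm and grips with 3 to 60 N. Pads are 18 mm wide; open, the fingers measure 123 mm over their backs; the gripper's body (75 mm by 187 mm) begins 45 mm behind the grasp point.
Start: joints at [-1.519, 0.313, 1.498, -0, 1.331, -0.223], TCP at [0.142, -0.505, 0.261] pointing down, gripper open.
Joint ranges: [-2.94, 2.94], [-0.97, 2.17], [0.19, 2.56], [-1.23, 4.37], [0.02, 3.11], [-2.88, 2.88]. Speed limits (rad/s): [2.39, 2.39, 3.01, 3.14, 3.14, 3.14].

## Interface

Orientations are given as a 3x3 rotation matrix whose columns are the frame's x, y, z axes.
In Python, from bench import get_state, camera, ticket gives the robot as it stands.
- The arm moves only by the tool servo_tool, never from a script. Its argument "series" is a list of rows, each an object with "translation": the shift along the world's x, y, z in m, a list of three; "twist": the turn, a rotation vector about the world's x, y, z in rad, a list of three; "gripper": the finger opening in m, from 0 to 0.0881. A call has 1 to 5 rows; each row shifts and turns the commanded pose from where the row before left it; what a row does not reach is not made up. A row lasts 1/10 s, in which the tool goes at most 50 mm and 8.59 degrees, less where a joint would pass 70% of its speed; a pose out of reach is approached as far as the arm can. A call with a gripper value outside its range is refused whole. The fingers move at their own pace and stop on an object; "squeeze" is the grip in N (left out, the last holds). Time passes only in rows, so rows that do not move let the fingers close. It gives the time, the measured TCP pose, the force, the opening and the grip force at its end, in the units of the state.
- get_state(): the state, without advancing time (a new reading comes with each control period).
- camera(name): name is "side" or "top"; returns a dict with "frame" (384x512x3 uint8, blue, green, red), "z_map" (384x512 float32, m along the optical axis (not along the pixel's ray), 0 where there is no reading), "fovy" (degrees; the focal length in pixels is half the picture's height over the tangent of half this angle, whatever the lens; pixels are square), "cx", "cy" (the principal point, pixels), "rvec" (rotation vector, rad) and "tvec" (3), from world to camera coordinates, as OpenCV has them. Camera axes: x right, y down, z forward; pixel columns grow to the right and rows downward; lengths in m; the calibration is good to about 2 mm. A picture is of the moment at which its call begins.
- ticket.sign_off(): hands the job in; it is judged then, once.
The state is a dict: "clock": time; "joint_pos": joint angles; "qvel": joint speeds; "tau": joint torques, N m; "position": TCP position; "ee_rot": TCP orientation; "contact_force": force on the tool from outside, world axes, zero at the start; "ft_torque": the same for the moment, N m; "opening": opening from 0.0 (shut) to 1.0 (fully open); "gripper_force": force on a finger pad.
Only numpy, scipy, OpenCV 4.12 (cv2) and the standard library are available. Lean on these libraries where they do the work, as an engineer would, in place of code of your own. Each camera call takes 0.05 s, during which the arm holds its last target. There are 200 camera calls.

## Task

Put the tailstock back on the little lathe: slide it onto the dovetail bed from the bed's free end, pointed end towards the chuck, and push it along until its point is fully home in the centre hole of the brass work. Then clamp it there by pressing the lever on its side all the way down, and let go. Leave everything else on the bench where it is.

Things in the scene. Friction and masses are not known exactly. Their poses are not given: they have to be found in the camera images.
- lathe: miniature lathe fixed to the bench, 385 mm long, base 70 mm wide and 45 mm high. Origin on the bench under the bed's mid-line; y runs along the bed from its free end to the chuck (64 mm across) and headstock, -x is the operator's side, z up. The saddle with tool post stands on the bed at y = -47 to 23 mm, its handwheel reaching to x = -135 mm
- bed_end (a point): middle of the steel dovetail bed's flat top at its free end: lathe x 0, y -170 mm, 62 mm above the bench; axes as the lathe. The bed is 44 mm wide on top, its flanks undercut at 60 degrees for 12 mm; the last 12 mm of its end taper as a lead-in (2.5 mm each side, 1.5 mm on top)
- work_hole (a point): centre of the mouth of the 8 mm centre hole in the end of the brass work held in the chuck (22 mm across), facing the bed's free end; on the spindle axis, 44 mm above the bed (106 mm above the bench), lathe y = -35 mm
- tailstock_block (a point): middle of the upright block of the loose aluminium tailstock (0.4 to 0.7 kg): 38 mm wide (x), 66 long (y), 52 tall; 52 mm above the tailstock's underside. y points to its pointed end, -x is the lever side. Below it is a foot plate 66 mm wide, 70 long, with undercut jaws 14 mm deep, about 2 mm of play in all on the bed. On the bed this point is over the mid-line, 38 mm above the bed
- tailstock_point (a point): tip of the tailstock's steel 60 degree centre, 69 mm in front (+y) of tailstock_block and 6 mm above it. Fully home the cone sits in the rim of the work hole, the tip about 7 mm inside the mouth, and goes no further. Behind the block are a handwheel 40 mm across and its crank pin, ending 73 mm behind tailstock_block
- clamp_lever (a joint): clamp lever on the tailstock's -x side, turning about its x axis: 0 loose, pointing 60 degrees up and backwards; grows as the ball is pressed down; 0.84 rad tight, at its stop, 12 degrees above level. Pivot 34 mm to -x, 22 mm behind, 38 mm below tailstock_block. Takes about 5 to 12 N at the ball, stays where left, drives a gib onto the dovetail that fixes the tailstock
- clamp_ball (a point): centre of the black 16 mm ball on the end of the clamp lever, 62 mm from its pivot, 58 mm to the -x side of the tailstock's mid-line; loose it is 53 mm behind and 16 mm above tailstock_block, tight 83 mm behind and 25 mm below it
- steady_rest: lathe accessory: aluminium ring (64 mm across, standing) on a 66 x 20 mm foot, 90 mm tall, with no lever and no wheel; not the tailstock. To be left alone; origin under its centre at the bench
- chuck_key: T-shaped steel chuck key lying flat, 80 mm long, 10 mm thick. To be left alone; origin under its centre at the bench
- drill_chuck: round steel drill chuck standing on its jaws, 38 mm across, 62 mm tall. To be left alone; origin under its centre at the bench
- oil_bottle: white plastic oil bottle with a small cap, 40 mm across, 95 mm tall. To be left alone; origin under its centre at the bench
- tape_measure: yellow tape measure standing on edge, 62 x 34 mm, 58 mm tall. To be left alone; origin under its centre at the bench
- gouge: wood-handled turning gouge lying flat, 237 mm long, 28 mm thick; origin at the butt of the handle, x points to the blade. To be left alone
- lamp_box: cardboard box with a green band, 60 x 60 mm, 45 mm tall. To be left alone; origin under its centre at the bench
- solder_stand: yellow stand with a spool, 70 x 50 mm, 59 mm tall. To be left alone; origin under its centre at the bench

How it is judged:
By the outcome, as a careful person would: the job done as asked, in the order asked, and still so for the second after the job is handed in, with the robot touching nothing.
It also fails if it takes over 61 s, if anything falls off the work surface, if the arm or the gripper's body presses on something with over 40 N, if the wrist force passes 120 N, or if a joint passes its speed limit or range.

## Working session

There is one attempt and no reset: what is moved stays moved. The work goes in short steps, Python scripts to look and compute and a tool call to move; the robot and the scene stay as the last step left them, time stands still between calls to the robot, and variables do not carry over. Pictures are saved under pics/ and viewed, at most 10 in all, crops included, and the job is handed in when it is done.

Besides the shell and the picture viewer there is one more tool, called after "Emit:" as name(argument=value, ...) on one line, values as JSON. servo_tool: Moves the arm, as the interface text tells. Its arguments: {"type":"object","properties":{"series":{"type":"array"},"squeeze":{"type":"number"}},"required":["series"]}

```bash
mkdir -p pics; cat > h.py <<'E'
import numpy as np, cv2
from bench import get_state, camera, ticket
def cam(n):
    c=camera(n); R=cv2.Rodrigues(np.array(c["rvec"],float))[0]; t=np.array(c["tvec"],float).ravel()
    z=c["z_map"]; h,w=z.shape; f=h/2/np.tan(np.radians(c["fovy"])/2)
    v,u=np.mgrid[:h,:w]
    P=np.stack([(u-c["cx"])/f*z,(v-c["cy"])/f*z,z],-1)
    W=(P-t)@R; W[z==0]=np.nan
    return c["frame"],W,(R,t,f,c["cx"],c["cy"])
E
python3 - <<'E'
from h import *
for n in("top","side"):
    f,W,k=cam(n); np.savez(f"{n}0.npz",f=f,W=W)
    cv2.imwrite(f"pics/{n}0.png",cv2.resize(f,(800,600),interpolation=cv2.INTER_CUBIC))
    print(n,-k[0].T@k[1],k[2:],k[0])
print(get_state())
E
```

```text
top [ 0.33342348 -0.12969483  1.22874952] (np.float64(408.7342798009774), 255.0978110052384, 186.9795155361263) [[ 0.02156642 -0.9996029   0.01813634]
 [-0.98741135 -0.02413959 -0.15632052]
 [ 0.15669625 -0.01453676 -0.98753986]]
side [ 0.23439102 -1.08621722  0.97059512] (np.float64(425.09262909969215), 251.55621301427675, 191.84327784205803) [[ 0.94871478 -0.31541407 -0.02131281]
 [-0.22550872 -0.6279635  -0.74485412]
 [ 0.2215538   0.71146033 -0.66688688]]
{'clock': 0.1, 'joint_pos': array([-1.51942536e+00,  3.13375304e-01,  1.49827221e+00, -1.01482953e-05,
        1.33099091e+00, -2.23420579e-01]), 'qvel': array([ 0.0011324 , -0.00191533, -0.0008256 , -0.00115065, -0.00021057,
        0.00072589]), 'tau': array([ 3.32803138e-03, -4.02805102e+01, -2.52643061e+01,  6.96254033e-02,
        3.42023070e-02, -4.23758718e-05]), 'position': array([ 0.14242382, -0.50514085,  0.26026134]), 'ee_rot': array([[ 9.62481133e-01,  2.71348603e-01, -6.35435623e-05],
       [ 2.71348520e-01, -9.62480593e-01,  1.04388582e-03],
       [ 2.22097513e-04, -1.02196286e-03, -9.99999453e-01]]), 'contact_force': array([-0.52474614, -1.72913279,  0.03106175]), 'ft_torque': array([-0.03588273,  0.03738044, -0.001664  ]), 'gripper_force': 0.0, 'opening': 1.0033703560886578}
```

View pics/top0.png

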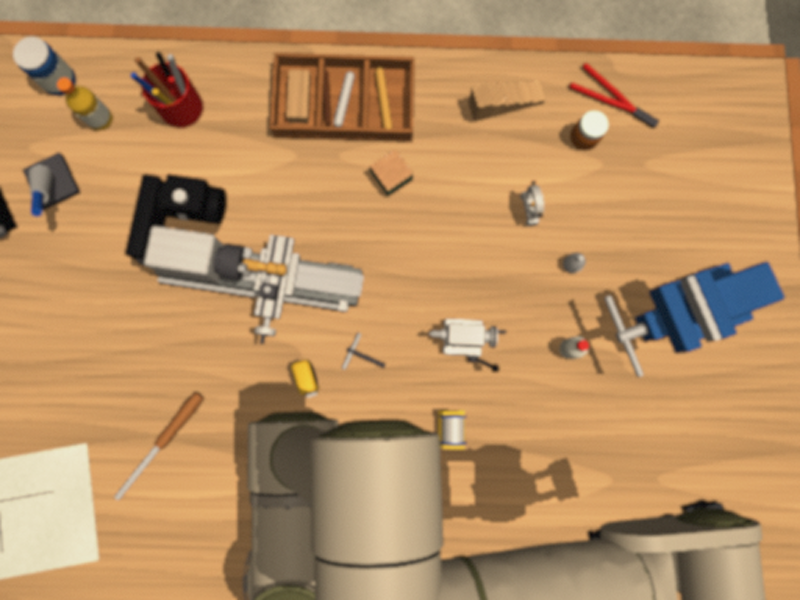

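View pics/side0.png

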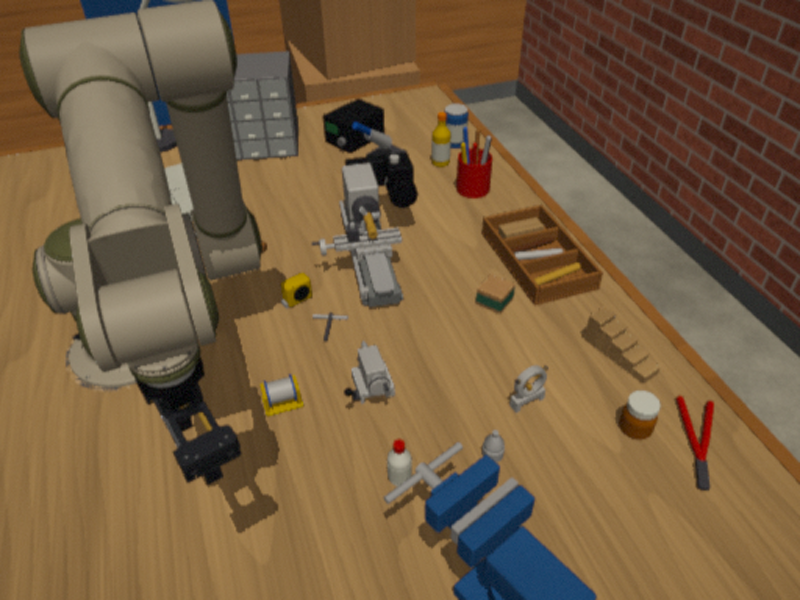

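The top view shows the lathe at about (130-365, 180-310) with the bed's free end at right, (360,285). The tailstock is at (465,337), point to the left and lever ball at (493,366). The side view shows the bed end at (380,295) and the tailstock at (372,375).

```bash
python3 - <<'E'
from h import *
def rect(P):
    r=cv2.minAreaRect((P[:,:2]*1000).astype(np.float32)); return np.round(cv2.boxPoints(r),1).tolist(), np.round(r[0],1),np.round(r[1],1),round(r[2],2)
reg={"top":{"bed":(285,365,250,315),"ts":(415,510,310,375)},"side":{"bed":(345,405,240,310),"ts":(340,400,335,410)}}
for n in("top","side"):
    d=np.load(f"{n}0.npz");W=d["W"];f=d["f"]
    for o,(a,b,c,e) in reg[n].items():
        s=.64; Q=W[int(c*s):int(e*s),int(a*s):int(b*s)].reshape(-1,3); Q=Q[~np.isnan(Q[:,0])]
        print(n,o,"zhist",np.histogram(Q[:,2],np.arange(0,.15,.01))[0])
        lo,hi=(.056,.068) if o=="bed" else (.071,.085)
        T=Q[(Q[:,2]>lo)&(Q[:,2]<hi)]
        print(len(T),"zmed",np.median(T[:,2]),rect(T))
    # mosaics
    k=4
    for o,(a,b,c,e) in reg[n].items():
        s=.64; im=f[int(c*s)-5:int(e*s)+5,int(a*s)-5:int(b*s)+5]
        im=cv2.resize(im,(390,290)); 
        globals().setdefault("M",[]).append(im)
cv2.imwrite("pics/mos.png",np.vstack([np.hstack(M[:2]),np.hstack(M[2:])]))
E
```

```text
top bed zhist [253  19  17  67 445 183 497 121  57   1   3  10   0   0]
640 zmed 0.06144262033926509 ([[487.20001220703125, -70.5999984741211], [564.2999877929688, -84.0999984741211], [587.7999877929688, 50.29999923706055], [510.70001220703125, 63.79999923706055]], array([537.5, -10.1]), array([136.5,  78.3]), 80.1)
top ts zhist [573  23 201  21  17  32 118 352  23   0   0   0   0   0]
361 zmed 0.07629998396316967 ([[378.29998779296875, -329.8999938964844], [461.6000061035156, -333.1000061035156], [465.20001220703125, -239.0], [381.8999938964844, -235.8000030517578]], array([ 421.8, -284.4]), array([94.2, 83.4]), 87.81)
side bed zhist [403  37  59  66 302  68 316 133 109   9   0   0   0   0]
353 zmed 0.06259163393105048 ([[467.5, -65.5999984741211], [545.0, -88.4000015258789], [588.2000122070312, 58.599998474121094], [510.70001220703125, 81.4000015258789]], array([527.9,  -3.5]), array([153.2,  80.8]), 73.62)
side ts zhist [763  35 150  17  35  36  95 273  53   0   0   0   0   0]
309 zmed 0.0781958609192428 ([[374.5, -329.8999938964844], [452.6000061035156, -344.8999938964844], [472.29998779296875, -242.3000030517578], [394.20001220703125, -227.3000030517578]], array([ 423.4, -286.1]), array([104.5,  79.5]), 79.14)
```

View pics/mos.png

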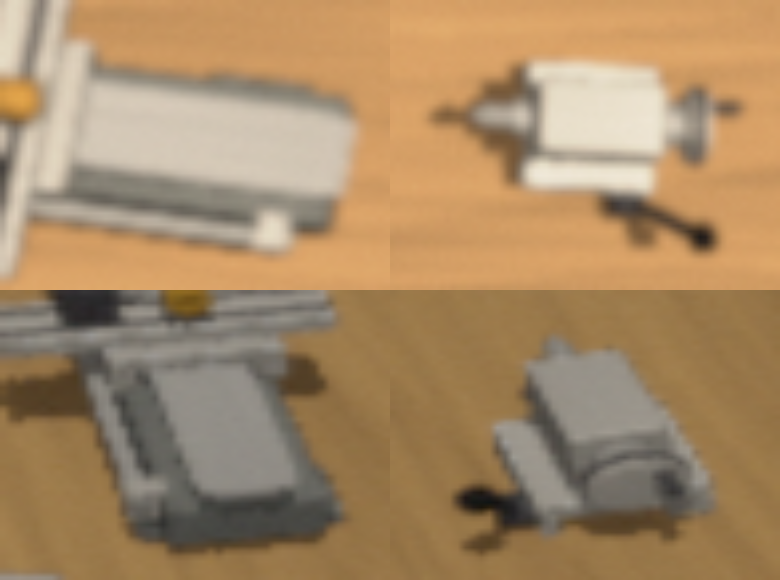

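The crops show the tailstock with its block top clear, point to +y and lever towards the robot. The bed's free end is unobstructed. Next I fit known-size rectangles to the block top and the bed top.

```bash
cat >> h.py <<'E'
from scipy.optimize import minimize
def fit(W,k,h,w,l0,l1,x0,tol=.006,win=.09):
    """fit rectangle |x|<w/2, l0<y<l1 (local, y dir = angle a) on plane z=h; returns x,y,a of origin"""
    R,t,f,cx,cy=k; C=-R.T@t
    v,u=np.mgrid[:W.shape[0],:W.shape[1]]
    d=np.stack([(u-cx)/f,(v-cy)/f,np.ones(u.shape)],-1)@R
    P=(C+d*((h-C[2])/d[...,2])[...,None])[...,:2]
    m=(np.abs(W[...,2]-h)<tol)*1.
    def loc(p):
        q=P-p[:2]; c,s=np.cos(p[2]),np.sin(p[2])
        return q[...,0]*s-q[...,1]*c, q[...,0]*c+q[...,1]*s
    X,Y=loc(x0); sel=(np.abs(X)<w/2+.02)&(Y>l0-.025)&(Y<l1+(.025 if win is None else 0))
    P=P[sel]; m=m[sel]
    def cost(p):
        X,Y=loc(p); top=1e9 if win is not None else l1
        sd=np.minimum(np.minimum(w/2-np.abs(X),Y-l0),top-Y)
        return np.mean((m-1/(1+np.exp(-sd/.0008)))**2)
    r=minimize(cost,x0,method="Nelder-Mead",options=dict(initial_simplex=np.array(x0)+np.array([[0,0,0],[.006,0,0],[0,.006,0],[0,0,.06]]),xatol=1e-5,fatol=1e-7))
    return r.x,r.fun
def bed(W,k,x0=(.536,-.085,1.40)): return fit(W,k,.062,.044,0,.10,x0)
def block(W,k,h,x0): return fit(W,k,h,.038,-.033,.033,x0,win=None)
E
python3 - <<'E'
from h import *
for n in("top","side"):
    f,W,k=cam(n)
    p,c=bed(W,k); print(n,"bed",p,c); p,c=bed(W,k,p); print(p,c)
    for a in (1.5,1.6,1.7): print("ts",block(W,k,.078,(.418,-.285,a)))
E
```

```text
top bed [ 0.53193931 -0.0782342   1.44518646] 0.01168615445358056
[ 0.53195422 -0.07823671  1.44565488] 0.011768305452539657
ts (array([ 0.44412599, -0.27082508,  1.53117482]), np.float64(0.04150466496450793))
ts (array([ 0.44412802, -0.27078742,  1.53226194]), np.float64(0.04173562715123551))
ts (array([ 0.44411977, -0.27093611,  1.5287007 ]), np.float64(0.03920337865337238))
side bed [ 0.52896636 -0.08295662  1.44405023] 0.015520257582642322
[ 0.52896636 -0.08295662  1.44405023] 0.015520257683921719
ts (array([ 0.44113768, -0.27443707,  1.54697534]), np.float64(0.07769609327474561))
ts (array([ 0.44112482, -0.27447268,  1.54690936]), np.float64(0.07173783907385596))
ts (array([ 0.44112172, -0.27468455,  1.54252105]), np.float64(0.06576130318200626))
```

Emit:
servo_tool(series=[{"translation": [0.03,0.0224,0],"twist": [0,0,0.1263],"gripper": 0.064},{"translation": [0.03,0.0224,0],"twist": [0,0,0.1263],"gripper": 0.064},{"translation": [0.03,0.0224,0],"twist": [0,0,0.1263],"gripper": 0.064},{"translation": [0.03,0.0224,0],"twist": [0,0,0.1263],"gripper": 0.064},{"translation": [0.03,0.0224,0],"twist": [0,0,0.1263],"gripper": 0.064}], squeeze=30)

```text
clock: 0.7
position: [0.2935, -0.3922, 0.2607]
ee_rot: [[0.613, 0.79, -0.0], [0.79, -0.613, 0.0], [0.0, -0.0, -1.0]]
contact_force: [0.5, -0.5, 0.5]
opening: 0.725
gripper_force: 0.0
```

Emit:
servo_tool(series=[{"translation": [0.03,0.0224,0],"twist": [0,0,0.1263],"gripper": 0.064},{"translation": [0.03,0.0224,0],"twist": [0,0,0.1263],"gripper": 0.064},{"translation": [0.03,0.0224,0],"twist": [0,0,0.1263],"gripper": 0.064},{"translation": [0.03,0.0224,0],"twist": [0,0,0.1263],"gripper": 0.064},{"translation": [0.03,0.0224,0],"twist": [0,0,0.1263],"gripper": 0.064}])

```text
clock: 1.2
position: [0.4435, -0.2801, 0.2606]
ee_rot: [[0.028, 1.0, -0.0], [1.0, -0.028, 0.0], [0.0, -0.0, -1.0]]
contact_force: [-0.2, -0.0, -0.2]
opening: 0.726
gripper_force: 0.0
```

Emit:
servo_tool(series=[{"translation": [0,0,0],"twist": [0,0,0],"gripper": 0.064},{"translation": [0,0,-0.04],"twist": [0,0,0],"gripper": 0.064},{"translation": [0,0,-0.04],"twist": [0,0,0],"gripper": 0.064},{"translation": [0,0,-0.02],"twist": [0,0,0],"gripper": 0.064},{"translation": [0,0,0],"twist": [0,0,0],"gripper": 0.064}])

```text
clock: 1.7
position: [0.441, -0.2809, 0.1582]
ee_rot: [[0.035, 0.999, -0.004], [0.999, -0.035, 0.004], [0.004, -0.004, -1.0]]
contact_force: [-0.2, -1.2, 1.1]
opening: 0.73
gripper_force: 0.0
```

Emit:
servo_tool(series=[{"translation": [0,0,-0.03],"twist": [0,0,0],"gripper": 0.064},{"translation": [0,0,-0.03],"twist": [0,0,0],"gripper": 0.064},{"translation": [0,0,-0.03],"twist": [0,0,0],"gripper": 0.064},{"translation": [0,0,-0.014],"twist": [0,0,0],"gripper": 0.064},{"translation": [0,0,0],"twist": [0,0,0],"gripper": 0.064}])

```text
clock: 2.2
position: [0.442, -0.2816, 0.0564]
ee_rot: [[0.034, 0.999, -0.001], [0.999, -0.034, 0.001], [0.001, -0.001, -1.0]]
contact_force: [-0.0, 0.2, 0.3]
opening: 0.723
gripper_force: 0.0
```

Emit:
servo_tool(series=[{"translation": [0,0,0],"twist": [0,0,0],"gripper": 0.02},{"translation": [0,0,0],"twist": [0,0,0],"gripper": 0.02},{"translation": [0,0,0],"twist": [0,0,0],"gripper": 0.02},{"translation": [0,0,0],"twist": [0,0,0],"gripper": 0.02},{"translation": [0,0,0],"twist": [0,0,0],"gripper": 0.02}], squeeze=40)

```text
clock: 2.7
position: [0.4432, -0.2819, 0.0578]
ee_rot: [[0.033, 0.999, 0.002], [0.999, -0.033, -0.002], [-0.002, 0.002, -1.0]]
contact_force: [1.3, -0.5, 6.7]
opening: 0.425
gripper_force: 40.0
```

Emit:
servo_tool(series=[{"translation": [0,0,0.01],"twist": [0,0,0],"gripper": 0.02},{"translation": [0,0,0.015],"twist": [0,0,0],"gripper": 0.02},{"translation": [0,0,0.02],"twist": [0,0,0],"gripper": 0.02},{"translation": [0,0,0.012],"twist": [0,0,0],"gripper": 0.02},{"translation": [0.01,0.018,0],"twist": [0,0,-0.013],"gripper": 0.02}])

```text
clock: 3.2
position: [0.4523, -0.2648, 0.1153]
ee_rot: [[0.048, 0.999, 0.001], [0.999, -0.048, -0.002], [-0.002, 0.002, -1.0]]
contact_force: [-0.2, -0.3, -6.0]
opening: 0.424
gripper_force: 40.0
```

Emit:
servo_tool(series=[{"translation": [0.02,0.035,0],"twist": [0,0,-0.02],"gripper": 0.02},{"translation": [0.02,0.035,0],"twist": [0,0,-0.02],"gripper": 0.02},{"translation": [0.02,0.035,0],"twist": [0,0,-0.02],"gripper": 0.02},{"translation": [0.01,0.015,0],"twist": [0,0,-0.02],"gripper": 0.02},{"translation": [0,0,0],"twist": [0,0,0],"gripper": 0.02}])

```text
clock: 3.7
position: [0.5229, -0.141, 0.1134]
ee_rot: [[0.123, 0.992, -0.001], [0.992, -0.123, 0.001], [0.001, -0.001, -1.0]]
contact_force: [-0.5, -0.3, -6.4]
opening: 0.429
gripper_force: 40.0
```

Emit:
servo_tool(series=[{"translation": [0,0,0],"twist": [0,0,0],"gripper": 0.02},{"translation": [0,0,0],"twist": [0,0,0],"gripper": 0.02},{"translation": [0,0,0],"twist": [0,0,0],"gripper": 0.02}])

```text
clock: 4.0
position: [0.522, -0.1441, 0.1137]
ee_rot: [[0.127, 0.992, -0.0], [0.992, -0.127, 0.0], [0.0, -0.0, -1.0]]
contact_force: [0.1, -0.2, -5.4]
opening: 0.425
gripper_force: 40.0
```

```bash
python3 - <<'E'
from h import *
s=get_state(); print(s["position"],s["ee_rot"],s["contact_force"])
ims=[]
for n in("top","side"):
    f,W,k=cam(n); ims.append(f)
    print(n,"bed",bed(W,k,(.5305,-.081,1.445))); np.savez(f"{n}1.npz",f=f,W=W)
cv2.imwrite("pics/b.png",np.vstack([cv2.resize(ims[0][130:260,140:380],(554,300)),cv2.resize(ims[1][120:280,170:330],(300,300)) if 0 else cv2.resize(ims[1][130:260,140:380],(554,300))]))
E
```

```text
[ 0.52200499 -0.14411219  0.11367533] [[ 1.26838868e-01  9.91923256e-01 -3.94483931e-04]
 [ 9.91923335e-01 -1.26838853e-01  6.16522473e-05]
 [ 1.11184085e-05 -3.99117718e-04 -9.99999920e-01]] [ 0.11322022 -0.15871473 -5.40081342]
top bed (array([ 0.53757998, -0.01338128,  1.29030159]), np.float64(0.012889983644460189))
side bed (array([ 0.5805,  0.363 , -0.355 ]), np.float64(0.0))
```

View pics/b.png

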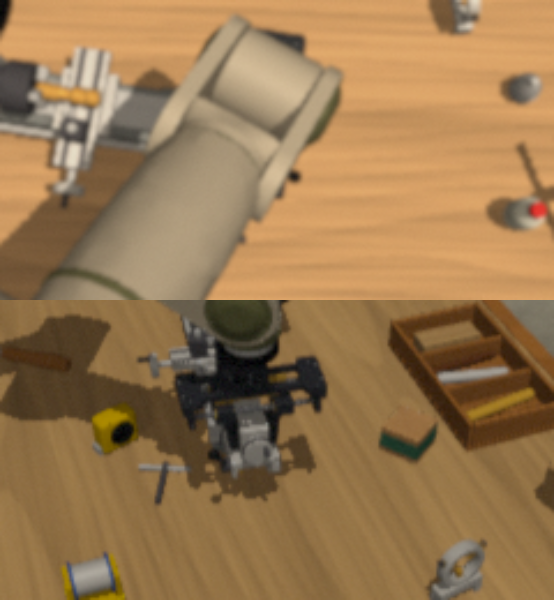

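The top view is blocked by the arm. The side view shows the tailstock held level and in line behind the bed, so I lower it and go on using the measured offsets.

Emit:
servo_tool(series=[{"translation": [0,0,-0.004],"twist": [0,0,0],"gripper": 0.02},{"translation": [0,0,-0.004],"twist": [0,0,0],"gripper": 0.02},{"translation": [0.0012,0.01,0],"twist": [0,0,0],"gripper": 0.02},{"translation": [0,0,0],"twist": [0,0,0],"gripper": 0.02},{"translation": [0,0,0],"twist": [0,0,0],"gripper": 0.02}])

```text
clock: 4.6
position: [0.5238, -0.1329, 0.1058]
ee_rot: [[0.125, 0.992, 0.0], [0.992, -0.125, -0.0], [-0.0, 0.0, -1.0]]
contact_force: [-0.7, -1.3, -5.1]
opening: 0.424
gripper_force: 40.0
```

Emit:
servo_tool(series=[{"translation": [0,0,0],"twist": [0,0,0],"gripper": 0.02}])

```text
clock: 4.7
position: [0.5238, -0.1333, 0.1059]
ee_rot: [[0.125, 0.992, 0.0], [0.992, -0.125, -0.0], [-0.0, 0.0, -1.0]]
contact_force: [0.3, 0.3, -4.7]
opening: 0.43
gripper_force: 40.0
```

Emit:
servo_tool(series=[{"translation": [0,0,0],"twist": [0,0,0],"gripper": 0.02}])

```text
clock: 4.8
position: [0.5237, -0.1334, 0.1058]
ee_rot: [[0.126, 0.992, 0.0], [0.992, -0.126, -0.0], [-0.0, 0.0, -1.0]]
contact_force: [-1.0, 0.3, -5.2]
opening: 0.426
gripper_force: 40.0
```

Emit:
servo_tool(series=[{"translation": [0,0,0],"twist": [0,0,0],"gripper": 0.02}])

```text
clock: 4.9
position: [0.5237, -0.1334, 0.1058]
ee_rot: [[0.126, 0.992, 0.0], [0.992, -0.126, -0.0], [-0.0, 0.0, -1.0]]
contact_force: [0.2, 0.0, -6.1]
opening: 0.43
gripper_force: 40.0
```

Emit:
servo_tool(series=[{"translation": [0.0005,0.004,0],"twist": [0,0,0],"gripper": 0.02},{"translation": [0.0005,0.004,0],"twist": [0,0,0],"gripper": 0.02},{"translation": [0.0005,0.004,0],"twist": [0,0,0],"gripper": 0.02},{"translation": [0.0005,0.004,0],"twist": [0,0,0],"gripper": 0.02},{"translation": [0,0,0],"twist": [0,0,0],"gripper": 0.02}])

```text
clock: 5.4
position: [0.5259, -0.1167, 0.1057]
ee_rot: [[0.125, 0.992, 0.001], [0.992, -0.125, 0.0], [0.0, 0.001, -1.0]]
contact_force: [1.4, 0.2, -6.7]
opening: 0.428
gripper_force: 40.0
```

Emit:
servo_tool(series=[{"translation": [0,0,0],"twist": [0,0,0],"gripper": 0.02},{"translation": [0,0,0],"twist": [0,0,0],"gripper": 0.02}])

```text
clock: 5.6
position: [0.5257, -0.1174, 0.1057]
ee_rot: [[0.126, 0.992, 0.0], [0.992, -0.126, 0.0], [0.0, 0.0, -1.0]]
contact_force: [2.0, 0.5, -6.2]
opening: 0.427
gripper_force: 40.0
```

Emit:
servo_tool(series=[{"translation": [0.0004,0.003,0],"twist": [0,0,0],"gripper": 0.02},{"translation": [0.0004,0.003,0],"twist": [0,0,0],"gripper": 0.02},{"translation": [0,0,0],"twist": [0,0,0],"gripper": 0.02}])

```text
clock: 5.9
position: [0.527, -0.1114, 0.1059]
ee_rot: [[0.126, 0.992, 0.002], [0.992, -0.126, -0.001], [-0.001, 0.002, -1.0]]
contact_force: [4.4, -2.7, -8.6]
opening: 0.427
gripper_force: 40.0
```

Emit:
servo_tool(series=[{"translation": [0.0004,0.003,0],"twist": [0,0,0],"gripper": 0.02},{"translation": [0.0004,0.003,0],"twist": [0,0,0],"gripper": 0.02},{"translation": [0,0,0],"twist": [0,0,0],"gripper": 0.02}])

```text
clock: 6.2
position: [0.5281, -0.1055, 0.106]
ee_rot: [[0.126, 0.992, 0.003], [0.992, -0.126, -0.001], [-0.001, 0.003, -1.0]]
contact_force: [5.8, -2.5, -8.1]
opening: 0.43
gripper_force: 40.0
```

Emit:
servo_tool(series=[{"translation": [0.0015,0,-0.0004],"twist": [0,0,0],"gripper": 0.02},{"translation": [0,0,0],"twist": [0,0,0],"gripper": 0.02},{"translation": [0,0,0],"twist": [0,0,0],"gripper": 0.02}])

```text
clock: 6.5
position: [0.5288, -0.1053, 0.1057]
ee_rot: [[0.125, 0.992, 0.0], [0.992, -0.125, -0.0], [-0.0, 0.0, -1.0]]
contact_force: [-1.4, -1.3, 0.5]
opening: 0.425
gripper_force: 40.0
```

Emit:
servo_tool(series=[{"translation": [0.0005,0.004,0],"twist": [0,0,0],"gripper": 0.02},{"translation": [0.0005,0.004,0],"twist": [0,0,0],"gripper": 0.02},{"translation": [0,0,0],"twist": [0,0,0],"gripper": 0.02}])

```text
clock: 6.8
position: [0.5301, -0.0969, 0.1057]
ee_rot: [[0.125, 0.992, 0.001], [0.992, -0.125, -0.0], [-0.0, 0.001, -1.0]]
contact_force: [-0.6, -0.6, 2.3]
opening: 0.428
gripper_force: 40.0
```

Emit:
servo_tool(series=[{"translation": [0.0008,0.006,0],"twist": [0,0,0],"gripper": 0.02},{"translation": [0.0008,0.006,0],"twist": [0,0,0],"gripper": 0.02},{"translation": [0.0007,0.006,0],"twist": [0,0,0],"gripper": 0.02},{"translation": [0,0,0],"twist": [0,0,0],"gripper": 0.02}])

```text
clock: 7.2
position: [0.5325, -0.0789, 0.1058]
ee_rot: [[0.125, 0.992, 0.001], [0.992, -0.125, -0.0], [0.0, 0.001, -1.0]]
contact_force: [1.0, -0.5, 3.8]
opening: 0.429
gripper_force: 40.0
```

Emit:
servo_tool(series=[{"translation": [0.0008,0.006,0],"twist": [0,0,0],"gripper": 0.02},{"translation": [0.0008,0.006,0],"twist": [0,0,0],"gripper": 0.02},{"translation": [0.0007,0.006,0],"twist": [0,0,0],"gripper": 0.02},{"translation": [0,0,0],"twist": [0,0,0],"gripper": 0.02}])

```text
clock: 7.6
position: [0.5348, -0.0611, 0.1058]
ee_rot: [[0.125, 0.992, 0.001], [0.992, -0.125, -0.0], [-0.0, 0.001, -1.0]]
contact_force: [0.8, -0.7, 5.5]
opening: 0.432
gripper_force: 40.0
```

Emit:
servo_tool(series=[{"translation": [0.0008,0.006,0.0003],"twist": [0,0,0],"gripper": 0.02},{"translation": [0.0008,0.006,0],"twist": [0,0,0],"gripper": 0.02},{"translation": [0.0007,0.006,0],"twist": [0,0,0],"gripper": 0.02},{"translation": [0.0007,0.006,0],"twist": [0,0,0],"gripper": 0.02},{"translation": [0,0,0],"twist": [0,0,0],"gripper": 0.02}])

```text
clock: 8.1
position: [0.5376, -0.0366, 0.1059]
ee_rot: [[0.125, 0.992, 0.001], [0.992, -0.125, 0.0], [0.001, 0.001, -1.0]]
contact_force: [0.2, 0.7, 5.1]
opening: 0.43
gripper_force: 40.0
```

Emit:
servo_tool(series=[{"translation": [0.0005,0.004,0],"twist": [0,0,0],"gripper": 0.02},{"translation": [0.0005,0.004,0],"twist": [0,0,0],"gripper": 0.02},{"translation": [0,0,0],"twist": [0,0,0],"gripper": 0.02}])

```text
clock: 8.4
position: [0.5385, -0.0292, 0.1059]
ee_rot: [[0.126, 0.992, 0.001], [0.992, -0.126, 0.0], [0.0, 0.001, -1.0]]
contact_force: [0.1, -1.6, 6.2]
opening: 0.43
gripper_force: 40.0
```

Expected home is near TCP y ≈ -0.017, so I take fine steps from here.

Emit:
servo_tool(series=[{"translation": [0.0003,0.002,0],"twist": [0,0,0],"gripper": 0.02},{"translation": [0.0003,0.002,0],"twist": [0,0,0],"gripper": 0.02},{"translation": [0,0,0],"twist": [0,0,0],"gripper": 0.02}])

```text
clock: 8.7
position: [0.5391, -0.0256, 0.1058]
ee_rot: [[0.126, 0.992, 0.0], [0.992, -0.126, -0.0], [-0.0, 0.001, -1.0]]
contact_force: [-0.4, -3.8, 4.8]
opening: 0.421
gripper_force: 40.0
```

Emit:
servo_tool(series=[{"translation": [0.0003,0.002,0],"twist": [0,0,0],"gripper": 0.02},{"translation": [0.0003,0.002,0],"twist": [0,0,0],"gripper": 0.02},{"translation": [0,0,0],"twist": [0,0,0],"gripper": 0.02}])

```text
clock: 9.0
position: [0.5397, -0.0216, 0.1059]
ee_rot: [[0.126, 0.992, 0.0], [0.992, -0.126, -0.0], [-0.0, 0.001, -1.0]]
contact_force: [-0.6, -3.4, 6.3]
opening: 0.429
gripper_force: 40.0
```

Emit:
servo_tool(series=[{"translation": [0.0002,0.0015,0],"twist": [0,0,0],"gripper": 0.02},{"translation": [0,0,0],"twist": [0,0,0],"gripper": 0.02}])

```text
clock: 9.2
position: [0.5399, -0.0202, 0.1059]
ee_rot: [[0.126, 0.992, 0.0], [0.992, -0.126, -0.001], [-0.0, 0.001, -1.0]]
contact_force: [-0.4, -5.3, 4.8]
opening: 0.428
gripper_force: 40.0
```

Emit:
servo_tool(series=[{"translation": [0.0002,0.0015,0],"twist": [0,0,0],"gripper": 0.02},{"translation": [0,0,0],"twist": [0,0,0],"gripper": 0.02}])

```text
clock: 9.4
position: [0.5401, -0.0188, 0.1059]
ee_rot: [[0.126, 0.992, 0.001], [0.992, -0.126, -0.001], [-0.0, 0.001, -1.0]]
contact_force: [0.4, -5.0, 5.1]
opening: 0.43
gripper_force: 40.0
```

Emit:
servo_tool(series=[{"translation": [0.0002,0.0015,0],"twist": [0,0,0],"gripper": 0.02},{"translation": [0,0,0],"twist": [0,0,0],"gripper": 0.02}])

```text
clock: 9.6
position: [0.5403, -0.0172, 0.1059]
ee_rot: [[0.126, 0.992, 0.0], [0.992, -0.126, -0.001], [-0.0, 0.0, -1.0]]
contact_force: [-0.3, -4.1, 5.7]
opening: 0.428
gripper_force: 40.0
```

Emit:
servo_tool(series=[{"translation": [0.0002,0.0015,0],"twist": [0,0,0],"gripper": 0.02},{"translation": [0,0,0],"twist": [0,0,0],"gripper": 0.02}])

```text
clock: 9.8
position: [0.5404, -0.0162, 0.1059]
ee_rot: [[0.126, 0.992, 0.0], [0.992, -0.126, -0.001], [-0.001, 0.0, -1.0]]
contact_force: [-0.6, -6.9, 5.5]
opening: 0.426
gripper_force: 40.0
```

Emit:
servo_tool(series=[{"translation": [0.0002,0.0015,0],"twist": [0,0,0],"gripper": 0.02},{"translation": [0,0,0],"twist": [0,0,0],"gripper": 0.02}])

```text
clock: 10.0
position: [0.5405, -0.0158, 0.1059]
ee_rot: [[0.126, 0.992, -0.0], [0.992, -0.126, -0.003], [-0.003, 0.0, -1.0]]
contact_force: [-3.1, -14.3, 6.3]
opening: 0.429
gripper_force: 40.0
```

Emit:
servo_tool(series=[{"translation": [0.0002,0.0015,0],"twist": [0,0,0],"gripper": 0.02},{"translation": [0,0,0],"twist": [0,0,0],"gripper": 0.02}])

```text
clock: 10.2
position: [0.5406, -0.0154, 0.1059]
ee_rot: [[0.125, 0.992, -0.001], [0.992, -0.125, -0.005], [-0.005, 0.0, -1.0]]
contact_force: [-5.6, -23.0, 4.6]
opening: 0.43
gripper_force: 40.0
```

Emit:
servo_tool(series=[{"translation": [-0.0006,0.0001,0],"twist": [0,0,0],"gripper": 0.02},{"translation": [0,0,0],"twist": [0,0,0],"gripper": 0.02},{"translation": [0,0,0],"twist": [0,0,0],"gripper": 0.02}])

```text
clock: 10.5
position: [0.5405, -0.0154, 0.1059]
ee_rot: [[0.126, 0.992, 0.001], [0.992, -0.126, -0.005], [-0.005, 0.001, -1.0]]
contact_force: [0.5, -21.5, 2.7]
opening: 0.425
gripper_force: 40.0
```

Emit:
servo_tool(series=[{"translation": [-0.0006,0.0001,0],"twist": [0,0,0],"gripper": 0.02},{"translation": [0,0,0],"twist": [0,0,0],"gripper": 0.02},{"translation": [0,0,0],"twist": [0,0,0],"gripper": 0.02}])

```text
clock: 10.8
position: [0.5403, -0.0154, 0.1059]
ee_rot: [[0.126, 0.992, 0.002], [0.992, -0.126, -0.005], [-0.005, 0.003, -1.0]]
contact_force: [1.7, -22.3, 1.6]
opening: 0.429
gripper_force: 40.0
```

Emit:
servo_tool(series=[{"translation": [0.0002,-0.0015,0],"twist": [0,0,0],"gripper": 0.02},{"translation": [0,0,0],"twist": [0,0,0],"gripper": 0.02},{"translation": [0,0,0],"twist": [0,0,0],"gripper": 0.058},{"translation": [0,0,0],"twist": [0,0,0],"gripper": 0.058},{"translation": [0,0,0],"twist": [0,0,0],"gripper": 0.058}])

```text
clock: 11.3
position: [0.5393, -0.0132, 0.1052]
ee_rot: [[0.125, 0.992, -0.001], [0.992, -0.125, 0.001], [0.001, -0.001, -1.0]]
contact_force: [-0.3, 0.4, 0.1]
opening: 0.654
gripper_force: 0.0
```

Emit:
servo_tool(series=[{"translation": [0,0,0.01],"twist": [0,0,0],"gripper": 0.058},{"translation": [0,0,0.03],"twist": [0,0,0],"gripper": 0.058},{"translation": [0,0,0.04],"twist": [0,0,0],"gripper": 0.058},{"translation": [0,0,0.04],"twist": [0,0,0],"gripper": 0.058},{"translation": [-0.03,-0.01,0.03],"twist": [0,0,0],"gripper": 0.058}])

```text
clock: 11.8
position: [0.5109, -0.0232, 0.2585]
ee_rot: [[0.124, 0.992, 0.003], [0.992, -0.124, -0.0], [0.0, 0.003, -1.0]]
contact_force: [-0.4, -1.8, 0.5]
opening: 0.659
gripper_force: 0.0
```

Emit:
servo_tool(series=[{"translation": [-0.04,-0.03,0],"twist": [0,0,0],"gripper": 0.0},{"translation": [-0.04,-0.03,0],"twist": [0,0,0],"gripper": 0.0},{"translation": [-0.04,-0.03,0],"twist": [0,0,0],"gripper": 0.0},{"translation": [-0.04,-0.03,0],"twist": [0,0,0],"gripper": 0.0},{"translation": [-0.0,-0.0,0],"twist": [0,0,0],"gripper": 0.0}])

```text
clock: 12.3
position: [0.3468, -0.1459, 0.2564]
ee_rot: [[0.132, 0.991, 0.0], [0.991, -0.132, -0.001], [-0.001, 0.0, -1.0]]
contact_force: [0.4, 0.1, -0.2]
opening: 0.232
gripper_force: 0.0
```

```bash
python3 - <<'E'
from h import *
s=get_state(); print(s["position"])
ims=[]
for n in("top","side"):
    f,W,k=cam(n); ims.append(f); np.savez(f"{n}2.npz",f=f,W=W)
    print(n,block(W,k,.126,(.5415,-.0065,1.445)))
cv2.imwrite("pics/c.png",np.vstack([cv2.resize(ims[0][130:260,80:320],(554,300)),cv2.resize(ims[1][110:230,140:362],(554,300))]))
E
```

```text
[ 0.34678775 -0.14592775  0.25636101]
top (array([ 0.54018884, -0.00615756,  1.44286409]), np.float64(0.04637119440405045))
side (array([ 0.53786294, -0.00778486,  1.42852866]), np.float64(0.068452576153964))
```

View pics/c.png

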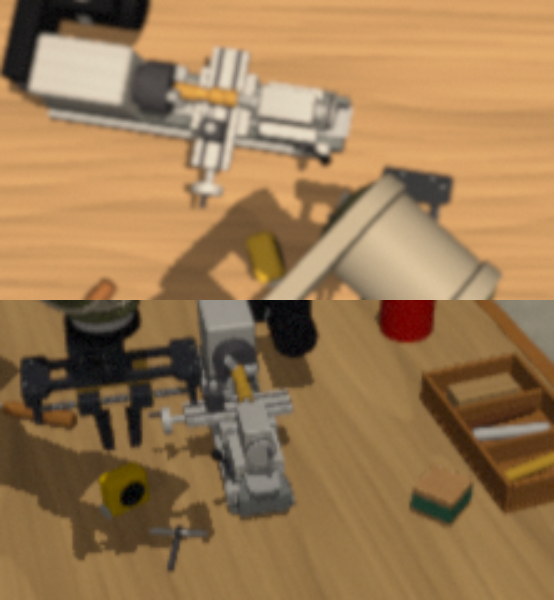

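The tailstock is on the bed against the work, and block-to-bed-end is about 73-75 mm against the expected 73. The lever ball is visible at (325,158) in the top crop, so I measure it.

```bash
cat >> h.py <<'E'
def ball(n,W,f,z0,z1):
    X,Y,Z=W[...,0],W[...,1],W[...,2]
    m=(f.max(-1)<75)&(X>.445)&(X<.505)&(Y>-.12)&(Y<-.02)&(Z>z0)&(Z<z1)
    print(n,m.sum(),np.round(W[m].mean(0),4),np.round(W[m].max(0),4),np.round(W[m].min(0),4))
E
python3 - <<'E'
from h import *
for n in("top","side"):
    d=np.load(f"{n}2.npz"); ball(n,d["W"],d["f"],.105,.14)
E
```

```text
top 9 [ 0.4743 -0.0506  0.1206] [ 0.4775 -0.0447  0.1248] [ 0.4708 -0.0539  0.1115]
side 16 [ 0.4728 -0.0565  0.118 ] [ 0.4781 -0.0503  0.1244] [ 0.4668 -0.0609  0.1094]
```

Emit:
servo_tool(series=[{"translation": [0.043,0.0307,0],"twist": [0,0,0],"gripper": 0},{"translation": [0.043,0.0307,0],"twist": [0,0,0],"gripper": 0},{"translation": [0.043,0.0306,-0.03],"twist": [0,0,0],"gripper": 0},{"translation": [0,0,-0.04],"twist": [0,0,0],"gripper": 0},{"translation": [0,0,-0.02],"twist": [0,0,0],"gripper": 0}])

```text
clock: 12.9
position: [0.4669, -0.0572, 0.168]
ee_rot: [[0.121, 0.993, -0.004], [0.993, -0.121, 0.002], [0.001, -0.004, -1.0]]
contact_force: [-0.1, -0.1, -0.7]
opening: 0.003
gripper_force: 0.0
```

Emit:
servo_tool(series=[{"translation": [0,0,0],"twist": [0,0,0],"gripper": 0},{"translation": [0,0,0],"twist": [0,0,0],"gripper": 0},{"translation": [0,0,0],"twist": [0,0,0],"gripper": 0}])

```text
clock: 13.2
position: [0.4674, -0.0601, 0.1723]
ee_rot: [[0.125, 0.992, 0.002], [0.992, -0.125, -0.001], [-0.001, 0.002, -1.0]]
contact_force: [-0.1, -1.4, -0.0]
opening: 0.004
gripper_force: 0.0
```

Emit:
servo_tool(series=[{"translation": [0.008,0.006,-0.01],"twist": [0,0,0],"gripper": 0},{"translation": [0,0,-0.01],"twist": [0,0,0],"gripper": 0},{"translation": [0,0,0],"twist": [0,0,0],"gripper": 0},{"translation": [0,0,0],"twist": [0,0,0],"gripper": 0}])

```text
clock: 13.6
position: [0.4744, -0.0543, 0.1506]
ee_rot: [[0.126, 0.992, -0.001], [0.992, -0.126, 0.0], [0.0, -0.001, -1.0]]
contact_force: [0.5, -0.1, 0.9]
opening: 0.006
gripper_force: 0.0
```

Emit:
servo_tool(series=[{"translation": [0,0,-0.003],"twist": [0,0,0],"gripper": 0},{"translation": [0,0,-0.003],"twist": [0,0,0],"gripper": 0},{"translation": [0,0,0],"twist": [0,0,0],"gripper": 0}])

```text
clock: 13.9
position: [0.4745, -0.0544, 0.1447]
ee_rot: [[0.126, 0.992, -0.0], [0.992, -0.126, 0.0], [-0.0, -0.0, -1.0]]
contact_force: [0.5, 0.3, -0.9]
opening: 0.005
gripper_force: 0.0
```

Emit:
servo_tool(series=[{"translation": [0,0,-0.003],"twist": [0,0,0],"gripper": 0},{"translation": [0,0,0],"twist": [0,0,0],"gripper": 0}])

```text
clock: 14.1
position: [0.4745, -0.0552, 0.143]
ee_rot: [[0.125, 0.992, -0.0], [0.992, -0.125, -0.002], [-0.002, 0.0, -1.0]]
contact_force: [-7.1, -4.9, 13.3]
opening: 0.002
gripper_force: 6.5
```

Emit:
servo_tool(series=[{"translation": [-0.0003,-0.002,-0.002],"twist": [0,0,0],"gripper": 0},{"translation": [0,0,0],"twist": [0,0,0],"gripper": 0}])

```text
clock: 14.3
position: [0.4741, -0.0576, 0.1413]
ee_rot: [[0.125, 0.992, 0.0], [0.992, -0.125, -0.003], [-0.003, 0.0, -1.0]]
contact_force: [-9.0, -7.3, 16.0]
opening: 0.006
gripper_force: 8.1
```

Emit:
servo_tool(series=[{"translation": [0,0,0.007],"twist": [0,0,0],"gripper": 0},{"translation": [0.004,-0.002,0],"twist": [0,0,0],"gripper": 0},{"translation": [0,0,0],"twist": [0,0,0],"gripper": 0},{"translation": [0,0,-0.006],"twist": [0,0,0],"gripper": 0},{"translation": [0,0,0],"twist": [0,0,0],"gripper": 0}])

```text
clock: 14.8
position: [0.4781, -0.0588, 0.1407]
ee_rot: [[0.125, 0.992, -0.001], [0.992, -0.125, -0.001], [-0.001, -0.001, -1.0]]
contact_force: [-3.8, -3.9, 7.6]
opening: 0.004
gripper_force: 3.9
```

Emit:
servo_tool(series=[{"translation": [-0.0003,-0.002,-0.002],"twist": [0,0,0],"gripper": 0},{"translation": [0,0,0],"twist": [0,0,0],"gripper": 0}])

```text
clock: 15.0
position: [0.4779, -0.061, 0.1391]
ee_rot: [[0.125, 0.992, -0.0], [0.992, -0.125, -0.002], [-0.002, -0.0, -1.0]]
contact_force: [-5.4, -4.4, 10.8]
opening: 0.009
gripper_force: 5.2
```

Emit:
servo_tool(series=[{"translation": [0,0,0.006],"twist": [0,0,0],"gripper": 0},{"translation": [0.005,-0.001,0],"twist": [0,0,0],"gripper": 0},{"translation": [0,0,0],"twist": [0,0,0],"gripper": 0},{"translation": [0,0,-0.006],"twist": [0,0,0],"gripper": 0},{"translation": [0,0,0],"twist": [0,0,0],"gripper": 0}])

```text
clock: 15.5
position: [0.4827, -0.0617, 0.1386]
ee_rot: [[0.125, 0.992, -0.001], [0.992, -0.125, -0.001], [-0.001, -0.001, -1.0]]
contact_force: [-1.8, -2.8, 6.8]
opening: 0.006
gripper_force: 3.0
```

Emit:
servo_tool(series=[{"translation": [-0.0003,-0.002,-0.002],"twist": [0,0,0],"gripper": 0},{"translation": [0,0,0],"twist": [0,0,0],"gripper": 0}])

```text
clock: 15.7
position: [0.4825, -0.0638, 0.1369]
ee_rot: [[0.125, 0.992, -0.0], [0.992, -0.125, -0.001], [-0.001, -0.0, -1.0]]
contact_force: [-2.9, -3.0, 8.3]
opening: 0.003
gripper_force: 3.9
```

Emit:
servo_tool(series=[{"translation": [-0.0003,-0.0024,-0.0025],"twist": [0,0,0],"gripper": 0},{"translation": [-0.0003,-0.0024,-0.0026],"twist": [0,0,0],"gripper": 0},{"translation": [-0.0003,-0.003,-0.0044],"twist": [0,0,0],"gripper": 0},{"translation": [-0.0003,-0.003,-0.0045],"twist": [0,0,0],"gripper": 0}])

```text
clock: 16.1
position: [0.4818, -0.0755, 0.1235]
ee_rot: [[0.125, 0.992, 0.001], [0.992, -0.125, -0.003], [-0.003, 0.002, -1.0]]
contact_force: [-2.9, -6.6, 11.0]
opening: 0.006
gripper_force: 5.5
```

Emit:
servo_tool(series=[{"translation": [-0.0003,-0.0023,-0.005],"twist": [0,0,0],"gripper": 0},{"translation": [-0.0003,-0.0023,-0.005],"twist": [0,0,0],"gripper": 0},{"translation": [-0.0001,-0.001,-0.004],"twist": [0,0,0],"gripper": 0},{"translation": [0,0,0],"twist": [0,0,0],"gripper": 0}])

```text
clock: 16.5
position: [0.4814, -0.0809, 0.109]
ee_rot: [[0.126, 0.992, 0.002], [0.992, -0.126, -0.002], [-0.002, 0.002, -1.0]]
contact_force: [0.2, -4.1, 5.8]
opening: 0.005
gripper_force: 2.9
```

Emit:
servo_tool(series=[{"translation": [0,-0.0005,-0.002],"twist": [0,0,0],"gripper": 0},{"translation": [0,0,0],"twist": [0,0,0],"gripper": 0}])

```text
clock: 16.7
position: [0.4815, -0.0814, 0.1073]
ee_rot: [[0.125, 0.992, 0.002], [0.992, -0.125, -0.003], [-0.002, 0.003, -1.0]]
contact_force: [-0.0, -5.5, 7.5]
opening: 0.009
gripper_force: 3.7
```

Emit:
servo_tool(series=[{"translation": [0,-0.0005,-0.002],"twist": [0,0,0],"gripper": 0},{"translation": [0,0,0],"twist": [0,0,0],"gripper": 0}])

```text
clock: 16.9
position: [0.4815, -0.082, 0.1054]
ee_rot: [[0.125, 0.992, 0.002], [0.992, -0.125, -0.003], [-0.003, 0.003, -1.0]]
contact_force: [-1.6, -6.5, 9.3]
opening: 0.007
gripper_force: 4.4
```

Emit:
servo_tool(series=[{"translation": [0,0,-0.0015],"twist": [0,0,0],"gripper": 0},{"translation": [0,0,0],"twist": [0,0,0],"gripper": 0}])

```text
clock: 17.1
position: [0.4815, -0.082, 0.1041]
ee_rot: [[0.125, 0.992, 0.002], [0.992, -0.125, -0.003], [-0.003, 0.003, -1.0]]
contact_force: [-2.1, -7.8, 10.2]
opening: 0.005
gripper_force: 5.0
```

Nominal stop height is 0.105, and the force is still at lever level, so I keep going until it jumps.

Emit:
servo_tool(series=[{"translation": [0,0,-0.0015],"twist": [0,0,0],"gripper": 0},{"translation": [0,0,0],"twist": [0,0,0],"gripper": 0}])

```text
clock: 17.3
position: [0.4817, -0.0822, 0.1033]
ee_rot: [[0.125, 0.992, 0.003], [0.992, -0.125, -0.004], [-0.003, 0.003, -1.0]]
contact_force: [-5.2, -7.3, 17.2]
opening: -0.0
gripper_force: 8.7
```

Emit:
servo_tool(series=[{"translation": [0,0,-0.0015],"twist": [0,0,0],"gripper": 0},{"translation": [0,0,0],"twist": [0,0,0],"gripper": 0}])

```text
clock: 17.5
position: [0.4818, -0.0824, 0.1026]
ee_rot: [[0.125, 0.992, 0.003], [0.992, -0.125, -0.004], [-0.004, 0.004, -1.0]]
contact_force: [-7.2, -7.2, 25.5]
opening: 0.005
gripper_force: 12.6
```

Emit:
servo_tool(series=[{"translation": [0,0,-0.0015],"twist": [0,0,0],"gripper": 0},{"translation": [0,0,0],"twist": [0,0,0],"gripper": 0}])

```text
clock: 17.7
position: [0.482, -0.0825, 0.1018]
ee_rot: [[0.125, 0.992, 0.004], [0.992, -0.125, -0.005], [-0.004, 0.004, -1.0]]
contact_force: [-10.3, -8.2, 35.1]
opening: 0.006
gripper_force: 16.6
```

The force jumped to 35 N at the stop. Now I lift off, move clear and check.

Emit:
servo_tool(series=[{"translation": [0,0,0.01],"twist": [0,0,0],"gripper": 0},{"translation": [0,0,0.04],"twist": [0,0,0],"gripper": 0},{"translation": [0,0,0.04],"twist": [0,0,0],"gripper": 0},{"translation": [0,0,0.04],"twist": [0,0,0],"gripper": 0},{"translation": [-0.04,-0.03,0.02],"twist": [0,0,0],"gripper": 0}])

```text
clock: 18.2
position: [0.4456, -0.1077, 0.25]
ee_rot: [[0.121, 0.993, 0.005], [0.993, -0.121, -0.002], [-0.001, 0.005, -1.0]]
contact_force: [-0.5, -1.2, 1.0]
opening: 0.005
gripper_force: 0.0
```

Emit:
servo_tool(series=[{"translation": [-0.04,-0.04,0],"twist": [0,0,0],"gripper": 0},{"translation": [-0.04,-0.04,0],"twist": [0,0,0],"gripper": 0},{"translation": [-0.02,-0.04,0],"twist": [0,0,0],"gripper": 0},{"translation": [0,0,0],"twist": [0,0,0],"gripper": 0},{"translation": [0,0,0],"twist": [0,0,0],"gripper": 0}])

```text
clock: 18.7
position: [0.3526, -0.2195, 0.2469]
ee_rot: [[0.128, 0.992, -0.0], [0.992, -0.128, 0.001], [0.001, -0.001, -1.0]]
contact_force: [-0.0, 0.2, -0.3]
opening: 0.004
gripper_force: 0.0
```

```bash
python3 - <<'E'
from h import *
print(get_state()["position"])
ims=[]
for n in("top","side"):
    f,W,k=cam(n); ims.append(f); np.savez(f"{n}3.npz",f=f,W=W)
    print(n,block(W,k,.126,(.5415,-.0065,1.445))); ball(n,W,f,.062,.14); ball(n,W,f,.074,.14)
cv2.imwrite("pics/d.png",np.vstack([cv2.resize(ims[0][130:230,140:270],(390,300)),cv2.resize(ims[1][130:230,190:320],(390,300))]))
E
```

```text
[ 0.35260008 -0.21948876  0.24693276]
top (array([ 0.5396689 , -0.00614221,  1.44757026]), np.float64(0.0454876537673008))
top 8 [ 0.479  -0.0604  0.0761] [ 0.4947 -0.0267  0.0842] [ 0.4679 -0.0823  0.0654]
top 5 [ 0.4697 -0.079   0.0819] [ 0.4711 -0.0768  0.0842] [ 0.4679 -0.0823  0.0796]
side (array([ 0.53689822, -0.01048585,  1.43547195]), np.float64(0.07025784098324081))
side 39 [ 0.4829 -0.0564  0.0735] [ 0.5    -0.02    0.0833] [ 0.4635 -0.0893  0.0633]
side 18 [ 0.4731 -0.0784  0.0785] [ 0.4839 -0.0522  0.0833] [ 0.4635 -0.0893  0.0748]
```

View pics/d.png

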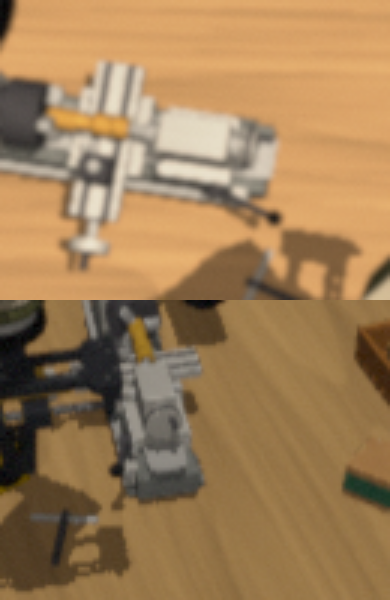

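The top view shows the tailstock against the work with the lever down, ball at (275,217), ball top about 83 mm as expected for tight. The side fit is disturbed by the gripper, so I check directly whether the tailstock shifted between the two pictures.

```bash
python3 - <<'E'
from h import *
for n,(r0,r1,c0,c1),(q0,q1,s0,s1) in (("top",(160,192,192,234),(140,190,150,190)),("side",(165,197,238,258),(135,150,236,260))):
    a,b=[np.load(f"{n}{i}.npz")["f"] for i in(2,3)]
    for (A,B,C,D) in((r0,r1,c0,c1),(q0,q1,s0,s1)):
        g=[cv2.cvtColor(x[A:B,C:D],cv2.COLOR_BGR2GRAY).astype(np.float32) for x in(a,b)]
        T=np.eye(2,3,dtype=np.float32)
        cc,T=cv2.findTransformECC(g[0],g[1],T,cv2.MOTION_TRANSLATION)
        print(n,T[:,2],cc)
E
```

```text
top [0.04308876 0.19486018] 0.9854498794473249
top [-0.00859623  0.02185577] 0.9997538039326335
side [-0.14827967  0.06460103] 0.9845752238969356
side [-0.0040741  -0.02833316] 0.9993738004150664
```

The tailstock moved about 0.1 mm along the bed, and about 0.5 mm sideways as the gib took up the play. I'm handing it in.

```bash
python3 -c "
from bench import ticket; print(ticket.sign_off())"
```

```text
the job is handed in; nothing more can be done
None
```

The tailstock is on the bed with its point home in the work hole, the clamp lever is pressed to its stop, the arm is clear of everything, and the job was handed in at about 19 s; the verdict was not shown.

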